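# Swap the vent-plug jars, lid the red one and take off the dust cover

## Task

The two vent-plug jars stand on the wrong mats: first swap them so that the red jar stands upright and wholly on the red mat and the black jar on the black mat (the grey mat is free for parking). Then fetch the double lid from its stand (its blue knob carries both parts), keep the yellow outer cover nested on the white inner lid all the way, and set both together squarely into the mouth of the red jar. Last, lift the yellow cover off alone, leaving the inner lid seated, and finish while still holding the cover level in the air above the red jar, clear of the knob's top; do not disturb the other things on the bench.

Things in the scene. Friction and masses are not known exactly. Their poses are not given: they have to be found in the camera images.
- red_mat: fixed round red mat on the bench, 100 mm across, 6 mm thick; origin at the centre of its underside (z = 0), z up
- black_mat: fixed round black rubber mat, same size and origin as the red one
- grey_mat: fixed round grey mat, same size, empty at the start; the three mats' places are drawn at random, at least 120 mm apart between centres
- red_jar: loose open red plastic jar, round, 60 mm outer diameter, 52 mm inner diameter, 84 mm tall, about 0.3 kg, white band near the foot, a few vent plugs fixed low inside; stands on the black mat at the start; origin at the centre of its underside, z up
- red_jar_rim (a point): centre of the red jar's mouth at rim height, 84 mm above its underside; z up
- black_jar: loose open black plastic jar, same shape, size and origin as the red one; stands on the red mat at the start
- lid_stand: fixed stand for the double lid: steel disc 90 mm across, 6 mm thick, with an aluminium ring (60 mm outer, 52 mm inner diameter) whose rim is 30 mm above the bench; origin at the centre of its underside (z = 0)
- inner_lid: loose white inner lid, 0.1 kg: plug 48 mm across (42 at its tip) reaching 10 mm into the mouth; flange 62 mm across, 5 mm thick, resting on the rim; blue knob on the axis: stem 16 mm across, then a round grip 22 mm across from 36 to 62 mm above the origin. Origin on the axis at the flange's underside (rim level when seated), z up. Starts seated on the stand
- outer_cover: loose yellow cover, 0.07 kg, riding on the inner lid's flange: plate 76 mm across, 4 mm thick, skirt (68 mm inside) to 8 mm below origin, upright collar tube 44 mm outer, 34 mm inner, to 31 mm above origin. The knob passes freely, its grip 26 mm proud of the collar; lifting by the knob brings both, by the collar the cover alone. Origin on axis at plate's underside, nested 5 mm above inner lid's
- terminal_cover_a: loose black oblong terminal cover, 95 x 34 x 26 mm, lying flat; loose, not to be disturbed; origin at its underside
- terminal_cover_b: second loose black oblong terminal cover, 95 x 34 x 26 mm, lying flat; loose, not to be disturbed; origin at its underside
- connector: red two-pole plug connector, 75 x 50 x 40 mm; loose, not to be disturbed; origin at its underside
- wrench: steel wrench lying flat, about 170 mm long; loose, not to be disturbed; origin at its underside
- meter: orange hand-held meter lying flat, 150 x 78 x 41 mm; loose, not to be disturbed; origin at its underside
- rinse_bottle: white bottle with red cap, 66 mm across, 190 mm tall; loose, not to be disturbed; origin at its underside
- brush: hand brush lying flat, about 200 mm long; loose, not to be disturbed; origin at its underside
There are look-alikes about, which are no part of the job. Leave any green look-alike of the red_jar alone. What is shaped like the inner_lid but orange is not meant.

How it is judged:
By the outcome, as a careful person would: the job done as asked, in the order asked, and still so for the second after the job is handed in, while the arm keeps its last pose, push and grip.
It also fails if it takes over 72 s, if anything falls off the work surface, if the arm or the gripper's body presses on something with over 40 N, if the wrist force passes 120 N, or if a joint passes its speed limit or range.

## Robot

A 6-joint arm with a two-finger parallel gripper is mounted at the origin on the work surface. World frame = base frame: x ahead of the robot, y to its left, z up, the work surface at z = 0. Lengths are in m, angles in rad, forces in N, time in s.
With the tool pointing down it reaches from about 0.225 to 0.875 m from the base axis. Payload 3.4 kg.
Tool frame: the origin (TCP) lies at the very end of the fingers, on their centre line; the grasp point (between the pads) lies 19 mm behind it; z points along the fingers, y is the line along which they close (so a half turn about z gives the same grasp; the last joint's range is limited). The gripper opens to 85 mm and grips with 20 to 120 N. Pads are 22 mm wide; open, the fingers measure 114 mm over their backs; the gripper's body (76 mm by 85 mm) begins 54 mm behind the grasp point. The pads swing forward as they close: fully open they stand 13 mm farther back than shut.
Start: joints at [1.12, 0.276, 1.505, -0, 1.361, -0.121], TCP at [0.186, 0.544, 0.231] pointing down, gripper open.
Joint ranges: [-2.89, 2.89], [-0.75, 2.08], [0.22, 2.7], [-1.18, 4.32], [0.11, 2.71], [-2.7, 2.7]. Speed limits (rad/s): [2.57, 2.57, 3.14, 3.14, 3.14, 3.14].

## Interface

Orientations are given as a unit quaternion [w, x, y, z].
In Python, from rig import get_state, optics, sign_off gives the robot as it stands.
- The arm moves only by the tool send_rows, never from a script. Its argument "increments" is a list of rows, each an object with "gripper": the gripper's target within -1 to 1 (shut at 1, half-way at 0, fully open at -1); "linear": the shift along the world's x, y, z in m, a list of three; "delta_rot": the turn, a rotation vector about the world's x, y, z in rad, a list of three. In form: [{"gripper": gripper, "linear": [dx, dy, dz], "delta_rot": [rx, ry, rz]}, ...]. A call has 1 to 8 rows; each row is the pose to reach, as a shift and turn from the pose commanded when the call began; what a row does not reach only later rows make up. A row lasts 1/10 s, in which the tool goes at most 50 mm and 8.59 degrees, less where a joint would pass 70% of its speed; a pose out of reach is approached as far as the arm can. A call with a gripper value outside its range is refused whole. The fingers move at their own pace and stop on an object; "newtons" is the grip in N (left out, the last holds). Time passes only in rows, so rows that repeat a pose let the fingers close. It gives the time, the measured TCP pose, the force, the opening and the grip force at its end, in the units of the state.
- get_state(): the state, without advancing time (a new reading comes with each control period).
- optics.get_image(name): name is "scene" or "top"; returns a dict with "pixels" (420x560x3 uint8, blue, green, red), "K" (3x3 intrinsics, pixels), "rvec" (rotation vector, rad) and "tvec" (3), from world to camera coordinates, as OpenCV has them. Camera axes: x right, y down, z forward; pixel columns grow to the right and rows downward; lengths in m; the calibration is good to about 2 mm. A picture is of the moment at which its call begins. There is no depth.
- sign_off(): hands the job in; it is judged then, once.
The state is a dict: "clock": time; "qpos": joint angles; "qd": joint speeds; "effort": joint torques, N m; "position": TCP position; "ee_rot": TCP orientation; "contact_force": force on the tool from outside, world axes, zero at the start; "moment": the same for the moment, N m; "width": finger opening in m; "gripper_force": force on a finger pad.
Only numpy, scipy, OpenCV 4.12 (cv2) and the standard library are available. Lean on these libraries where they do the work, as an engineer would, in place of code of your own. Each camera call takes 0.05 s, during which the arm holds its last target. There are 200 camera calls.

## Working session

There is one attempt and no reset: what is moved stays moved. The work goes in short steps, Python scripts to look and compute and a tool call to move; the robot and the scene stay as the last step left them, time stands still between calls to the robot, and variables do not carry over. Pictures are saved under pics/ and viewed, at most 10 in all, crops included, and the job is handed in when it is done.

Besides the shell and the picture viewer there is one more tool, called after "Call:" as a command line: name --argument value ..., lists and objects as JSON in quotes. send_rows: Moves the arm, as the interface text tells. Its arguments: {"type":"object","properties":{"increments":{"type":"array"},"newtons":{"type":"number"}},"required":["increments"]}

```bash
mkdir -p pics
python3 - <<'E'
from rig import get_state, optics
import cv2,pickle
s=get_state();print({k:s[k] for k in('clock','position','ee_rot','width')})
d={}
for n in('scene','top'):
    r=optics.get_image(n);d[n]=r;cv2.imwrite(f'pics/{n}0.png',r['pixels']);print(n,r['K'],r['rvec'],r['tvec'])
pickle.dump(d,open('v0.pkl','wb'))
E
```

```text
{'clock': 0.0, 'position': array([0.1859907 , 0.5435386 , 0.23043025]), 'ee_rot': array([-2.59171333e-04,  1.64150495e-01,  9.86434878e-01, -8.82834128e-04]), 'width': 0.08534620830257006}
scene [[392.49077845   0.         283.16616921]
 [  0.         392.49077845 212.78399687]
 [  0.           0.           1.        ]] [ 1.82562663  1.46223349 -0.74618585] [-0.1000114  -0.23619758  1.39410311]
top [[534.12619181   0.         282.93681175]
 [  0.         534.12619181 205.64935549]
 [  0.           0.           1.        ]] [ 2.17176945 -2.1760521   0.13612714] [-0.03152493  0.51266186  1.59310888]
```

View pics/scene0.png

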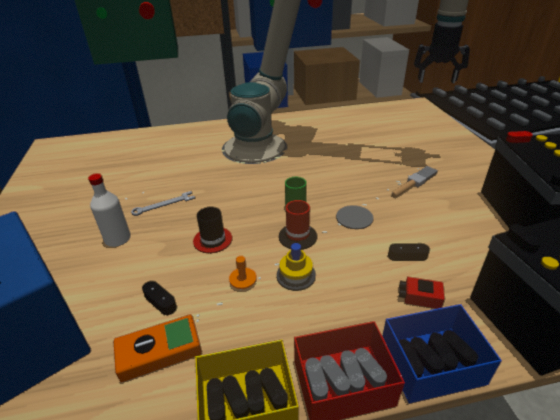

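View pics/top0.png

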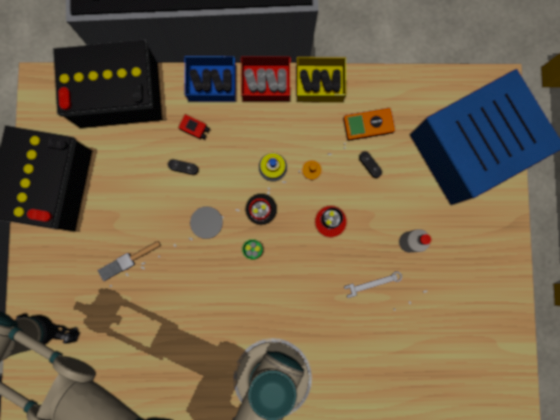

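The scene view shows the red jar at (298,223) on the black mat, the black jar at (210,225) on the red mat, the grey mat at (355,216) and the double lid at (296,268). It also shows the orange decoy at (242,275) and the green one at (295,192). In the top view the red jar is at (261,209), the black jar at (331,221), the grey mat at (206,222), the lid at (272,166) and the green jar at (253,249). I'll zoom in on both.

Run:
```python
import cv2,pickle
d=pickle.load(open('v0.pkl','rb'))
t=d['top']['pixels'][140:270,180:360];s=d['scene']['pixels'][165:305,180:390]
cv2.imwrite('pics/t1.png',cv2.resize(t,None,fx=4,fy=4,interpolation=cv2.INTER_CUBIC))
cv2.imwrite('pics/s1.png',cv2.resize(s,None,fx=3.8,fy=3.8,interpolation=cv2.INTER_CUBIC))
```

```text
(no output)
```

View pics/t1.png

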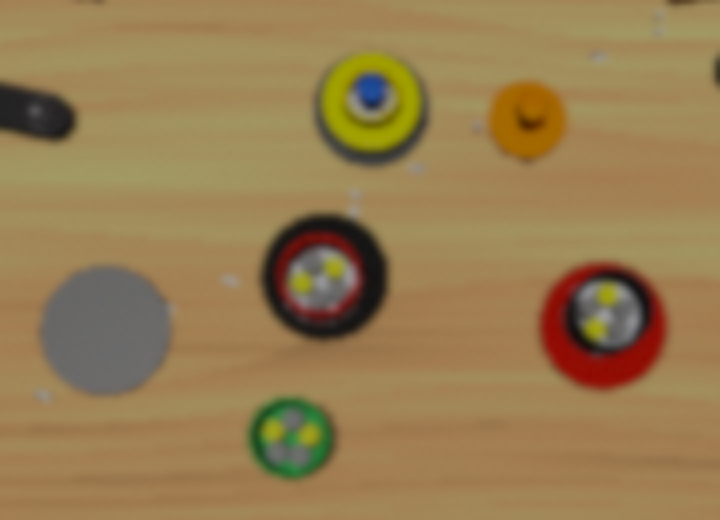

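View pics/s1.png

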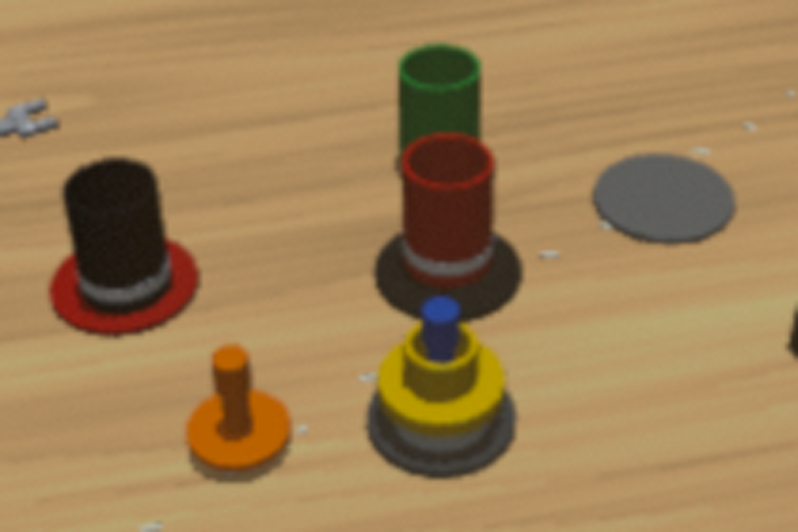

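The crops give the mouth and mat centres. In the top crop: red rim (319,273), black rim (609,312), knob (372,90), mats (106,330), (325,277) and (604,325). In the scene crop: red rim (448,162), black rim (112,188), knob top (441,310). Next I triangulate.

```bash
cat > geo.py <<'E'
import cv2,numpy as np
def P(v): return np.array(v['K'])@np.c_[cv2.Rodrigues(np.array(v['rvec']))[0],np.array(v['tvec'])]
def tri(d,a,b):
    X=cv2.triangulatePoints(P(d['top']),P(d['scene']),np.float64(a).reshape(2,1),np.float64(b).reshape(2,1)).ravel();return X[:3]/X[3]
def onz(v,uv,z):
    M=P(v);H=np.c_[M[:,0],M[:,1],M[:,2]*z+M[:,3]];p=np.linalg.solve(H,[uv[0],uv[1],1]);return p[:2]/p[2]
def proj(v,X): 
    q=P(v)@np.r_[X,1];return q[:2]/q[2]
E
python3 - <<'E'
from geo import *
import pickle
d=pickle.load(open('v0.pkl','rb'))
T=lambda u:((u[0]+.5)/4-.5+180,(u[1]+.5)/4-.5+140)
S=lambda u:((u[0]+.5)/3.8-.5+180,(u[1]+.5)/3.8-.5+165)
np.set_printoptions(precision=4,suppress=True)
for n,a,b,z in [('grey_mat',(106,330),(664,198),.006),('black_mat',(325,277),(449,271),.006),('red_mat',(604,325),(125,285),.006),
 ('red_rim',(319,273),(448,162),.09),('black_rim',(609,312),(112,188),.09),('green_rim',(292,437),(440,68),.084),
 ('knobtop',(372,90),(441,309),.092),('plate_top',(372,101),(441,382),.039),('stand',(372,108),(441,421),.006),('orangeknob',(531,108),(231,357),.092)]:
    print(n,tri(d,T(a),S(b)),'top@z',onz(d['top'],T(a),z),'scene@z',onz(d['scene'],S(b),z))
# fits by colour: ellipse of grey disc / yellow / red-rim in top
for n,zz in [('top',0)]:
    hsv=cv2.cvtColor(d[n]['pixels'],cv2.COLOR_BGR2HSV)
print('camtop',-cv2.Rodrigues(d['top']['rvec'])[0].T@d['top']['tvec'])
# others: rough
for n,uv in dict(term_a=(183,167),term_b=(371,164),conn=(194,127),meter=(369,124),brush=(130,260),bottle=(413,241),wrench=(373,285)).items(): print(n,onz(d['top'],uv,.02))
E
```

```text
grey_mat [ 0.4648  0.2024 -0.0006] top@z [0.4645 0.2022] scene@z [0.4725 0.1976]
black_mat [ 0.5057  0.0345 -0.0009] top@z [0.5051 0.0349] scene@z [0.5133 0.0316]
red_mat [ 0.4684 -0.1806 -0.0013] top@z [ 0.4678 -0.1793] scene@z [ 0.4768 -0.1811]
red_rim [0.4996 0.0363 0.0862] top@z [0.4994 0.0372] scene@z [0.5042 0.0332]
black_rim [ 0.4712 -0.1763  0.0827] top@z [ 0.4706 -0.1741] scene@z [ 0.4806 -0.1784]
green_rim [0.3806 0.0571 0.0792] top@z [0.3805 0.0568] scene@z [0.3878 0.0556]
knobtop [ 0.6352 -0.0018  0.0873] top@z [ 0.6344 -0.0015] scene@z [ 0.6401 -0.0037]
plate_top [ 0.6374 -0.002   0.0312] top@z [ 0.6361 -0.0014] scene@z [ 0.6447 -0.005 ]
stand [ 0.6379 -0.0021 -0.0013] top@z [ 0.6367 -0.0013] scene@z [ 0.6443 -0.0051]
orangeknob [ 0.6255 -0.1212  0.0671] top@z [ 0.621  -0.1183] scene@z [ 0.6512 -0.1239]
camtop [ 0.3379 -0.0046  1.6394]
term_a [0.6329 0.2733]
term_b [ 0.6424 -0.3047]
conn [0.7582 0.2415]
meter [ 0.7686 -0.3011]
brush [0.3498 0.427 ]
bottle [ 0.4049 -0.4279]
wrench [ 0.2729 -0.3031]
```

All heights come out about 6 mm low, which looks like a consistent scene-camera offset. xy from the top camera and from triangulation agree within 2 mm, so I'll use those. First I move over the red jar.

Call:
send_rows --increments '[{"gripper":-1,"linear":[0.3135,-0.507,-0.05],"delta_rot":[0,0,0.33]},{"gripper":-1,"linear":[0.3135,-0.507,-0.05],"delta_rot":[0,0,0.33]},{"gripper":-1,"linear":[0.3135,-0.507,-0.05],"delta_rot":[0,0,0.33]},{"gripper":-1,"linear":[0.3135,-0.507,-0.05],"delta_rot":[0,0,0.33]},{"gripper":-1,"linear":[0.3135,-0.507,-0.05],"delta_rot":[0,0,0.33]},{"gripper":-1,"linear":[0.3135,-0.507,-0.05],"delta_rot":[0,0,0.33]},{"gripper":-1,"linear":[0.3135,-0.507,-0.05],"delta_rot":[0,0,0.33]},{"gripper":-1,"linear":[0.3135,-0.507,-0.05],"delta_rot":[0,0,0.33]}]' --newtons 40

```text
clock: 0.9
position: [0.3938, 0.2073, 0.1981]
ee_rot: [0.0, -0.0, 1.0, 0.0]
contact_force: [1.1, 1.2, 0.4]
width: 0.0852
gripper_force: 0.0
```

Call:
send_rows --increments '[{"gripper":-1,"linear":[0.106,-0.17,-0.06],"delta_rot":[0,0,0]},{"gripper":-1,"linear":[0.106,-0.17,-0.06],"delta_rot":[0,0,0]},{"gripper":-1,"linear":[0.106,-0.17,-0.06],"delta_rot":[0,0,0]},{"gripper":-1,"linear":[0.106,-0.17,-0.06],"delta_rot":[0,0,0]},{"gripper":-1,"linear":[0.106,-0.17,-0.06],"delta_rot":[0,0,0]},{"gripper":-1,"linear":[0.106,-0.17,-0.06],"delta_rot":[0,0,0]},{"gripper":-1,"linear":[0.106,-0.17,-0.06],"delta_rot":[0,0,0]}]'

```text
clock: 1.6
position: [0.4985, 0.04, 0.1382]
ee_rot: [-0.001, -0.0, 1.0, 0.001]
contact_force: [-0.8, 0.1, -0.3]
width: 0.0857
gripper_force: 0.0
```

Run:
```python
from rig import get_state, optics
import cv2,pickle
from geo import *
s=get_state();p=s['position'];print(s['clock'],p)
d={n:optics.get_image(n) for n in('scene','top')}
pickle.dump(d,open('v1.pkl','wb'))
for n in d: print(n,proj(d[n],p))
im=d['scene']['pixels'].copy();im=cv2.resize(im[120:300,200:400],None,fx=3,fy=3,interpolation=cv2.INTER_CUBIC)
q=(proj(d['scene'],p)-[200,120]+.5)*3-.5
cv2.drawMarker(im,tuple(int(round(c)) for c in q),(255,0,255),cv2.MARKER_CROSS,12,1)
jm=cv2.resize(d['top']['pixels'][150:260,200:320],None,fx=3,fy=3,interpolation=cv2.INTER_CUBIC)[:330]
jm=cv2.copyMakeBorder(jm,0,im.shape[0]-jm.shape[0],0,0,cv2.BORDER_CONSTANT)[:, :199]
cv2.imwrite('pics/a2.png',np.hstack([im,jm]))
```

```text
1.6 [0.49853164 0.04000483 0.13819485]
scene [299.72004727 189.12242456]
top [257.93817635 206.42186697]
```

View pics/a2.png

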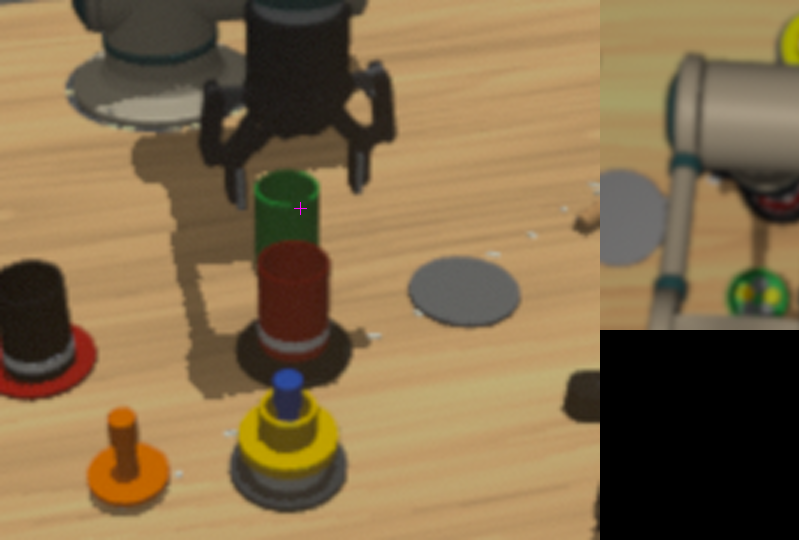

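The picture shows the fingertips at (237,204) and (358,188), with their midpoint straddling the red rim at (293,262). The projected TCP (magenta) fits. I'll descend now.

Call:
send_rows --increments '[{"gripper":-1,"linear":[0.001,-0.002,-0.02],"delta_rot":[0,0,0]},{"gripper":-1,"linear":[0.001,-0.002,-0.05],"delta_rot":[0,0,0]},{"gripper":-1,"linear":[0.001,-0.002,-0.08],"delta_rot":[0,0,0]},{"gripper":-1,"linear":[0.001,-0.002,-0.093],"delta_rot":[0,0,0]},{"gripper":-1,"linear":[0.001,-0.002,-0.093],"delta_rot":[0,0,0]},{"gripper":-1,"linear":[0.001,-0.002,-0.093],"delta_rot":[0,0,0]}]'

```text
clock: 2.3
position: [0.5005, 0.0382, 0.0461]
ee_rot: [0.0, -0.001, 1.0, 0.0]
contact_force: [-0.1, 0.1, 0.3]
width: 0.0853
gripper_force: 0.0
```

Call:
send_rows --increments '[{"gripper":1,"linear":[0,-0.001,0],"delta_rot":[0,0,0]},{"gripper":1,"linear":[0,-0.001,0],"delta_rot":[0,0,0]},{"gripper":1,"linear":[0,-0.001,0],"delta_rot":[0,0,0]},{"gripper":1,"linear":[0,-0.001,0],"delta_rot":[0,0,0]},{"gripper":1,"linear":[0,-0.001,0],"delta_rot":[0,0,0]},{"gripper":1,"linear":[0,-0.001,0],"delta_rot":[0,0,0]},{"gripper":1,"linear":[0,-0.001,0],"delta_rot":[0,0,0]},{"gripper":1,"linear":[0,-0.001,0],"delta_rot":[0,0,0]}]' --newtons 40

```text
clock: 3.1
position: [0.5014, 0.0364, 0.0468]
ee_rot: [0.001, 0.0, 1.0, 0.0]
contact_force: [-1.2, 2.7, 5.2]
width: 0.0588
gripper_force: 42.5
```

Call:
send_rows --increments '[{"gripper":1,"linear":[0,0,0.015],"delta_rot":[0,0,0]},{"gripper":1,"linear":[0,0,0.04],"delta_rot":[0,0,0]},{"gripper":1,"linear":[-0.005,0.025,0.04],"delta_rot":[0,0,0]},{"gripper":1,"linear":[-0.014,0.065,0.04],"delta_rot":[0,0,0]},{"gripper":1,"linear":[-0.022,0.105,0.04],"delta_rot":[0,0,0]},{"gripper":1,"linear":[-0.03,0.14,0.04],"delta_rot":[0,0,0]},{"gripper":1,"linear":[-0.035,0.165,0.04],"delta_rot":[0,0,0]},{"gripper":1,"linear":[-0.035,0.165,0.04],"delta_rot":[0,0,0]}]'

```text
clock: 3.9
position: [0.4644, 0.2039, 0.0855]
ee_rot: [-0.0, -0.002, 1.0, 0.001]
contact_force: [0.2, -0.7, -3.8]
width: 0.0587
gripper_force: 44.6
```

Call:
send_rows --increments '[{"gripper":1,"linear":[0,0,-0.015],"delta_rot":[0,0,0]},{"gripper":1,"linear":[0,0,-0.03],"delta_rot":[0,0,0]},{"gripper":1,"linear":[0,0,-0.037],"delta_rot":[0,0,0]},{"gripper":1,"linear":[0,0,-0.04],"delta_rot":[0,0,0]},{"gripper":1,"linear":[0,0,-0.04],"delta_rot":[0,0,0]}]'

```text
clock: 4.4
position: [0.4646, 0.2003, 0.0469]
ee_rot: [-0.001, 0.0, 1.0, -0.0]
contact_force: [-5.2, -0.3, 9.5]
width: 0.0589
gripper_force: 45.5
```

Call:
send_rows --increments '[{"gripper":-1,"linear":[0,0,0],"delta_rot":[0,0,0]},{"gripper":-1,"linear":[0,0,0],"delta_rot":[0,0,0]},{"gripper":-1,"linear":[0,0,0],"delta_rot":[0,0,0]},{"gripper":-1,"linear":[0,0,0],"delta_rot":[0,0,0]},{"gripper":-1,"linear":[0,0,0],"delta_rot":[0,0,0]},{"gripper":-1,"linear":[0,0,0.03],"delta_rot":[0,0,0]},{"gripper":-1,"linear":[0,0,0.07],"delta_rot":[0,0,0]},{"gripper":-1,"linear":[0,0,0.1],"delta_rot":[0,0,0]}]'

```text
clock: 5.2
position: [0.4658, 0.2013, 0.147]
ee_rot: [0.001, -0.0, 1.0, 0.0]
contact_force: [0.4, -0.3, 0.8]
width: 0.0853
gripper_force: 0.0
```

Call:
send_rows --increments '[{"gripper":-1,"linear":[0.007,-0.377,0],"delta_rot":[0,0,0]},{"gripper":-1,"linear":[0.007,-0.377,0],"delta_rot":[0,0,0]},{"gripper":-1,"linear":[0.007,-0.377,0],"delta_rot":[0,0,0]},{"gripper":-1,"linear":[0.007,-0.377,0],"delta_rot":[0,0,0]},{"gripper":-1,"linear":[0.007,-0.377,0],"delta_rot":[0,0,0]},{"gripper":-1,"linear":[0.007,-0.377,0],"delta_rot":[0,0,0]},{"gripper":-1,"linear":[0.007,-0.377,0],"delta_rot":[0,0,0]},{"gripper":-1,"linear":[0.007,-0.377,0],"delta_rot":[0,0,0]}]'

```text
clock: 6.0
position: [0.4726, -0.1797, 0.1454]
ee_rot: [0.0, 0.001, 1.0, -0.001]
contact_force: [-0.3, 0.4, 0.7]
width: 0.0851
gripper_force: 0.0
```

Call:
send_rows --increments '[{"gripper":-1,"linear":[0,0.001,-0.02],"delta_rot":[0,0,0]},{"gripper":-1,"linear":[0,0.001,-0.05],"delta_rot":[0,0,0]},{"gripper":-1,"linear":[0,0.001,-0.08],"delta_rot":[0,0,0]},{"gripper":-1,"linear":[0,0.001,-0.1],"delta_rot":[0,0,0]},{"gripper":-1,"linear":[0,0.001,-0.1],"delta_rot":[0,0,0]},{"gripper":-1,"linear":[0,0.001,-0.1],"delta_rot":[0,0,0]}]'

```text
clock: 6.6
position: [0.4726, -0.1749, 0.0454]
ee_rot: [-0.0, -0.0, 1.0, 0.0]
contact_force: [-0.1, 0.7, -0.5]
width: 0.085
gripper_force: 0.0
```

Call:
send_rows --increments '[{"gripper":1,"linear":[0,0,0],"delta_rot":[0,0,0]},{"gripper":1,"linear":[0,0,0],"delta_rot":[0,0,0]},{"gripper":1,"linear":[0,0,0],"delta_rot":[0,0,0]},{"gripper":1,"linear":[0,0,0],"delta_rot":[0,0,0]},{"gripper":1,"linear":[0,0,0],"delta_rot":[0,0,0]},{"gripper":1,"linear":[0,0,0],"delta_rot":[0,0,0]},{"gripper":1,"linear":[0,0,0],"delta_rot":[0,0,0]},{"gripper":1,"linear":[0,0,0],"delta_rot":[0,0,0]}]'

```text
clock: 7.4
position: [0.4737, -0.1757, 0.0471]
ee_rot: [0.002, -0.0, 1.0, -0.001]
contact_force: [-0.6, 0.1, 5.9]
width: 0.0602
gripper_force: 43.1
```

Call:
send_rows --increments '[{"gripper":1,"linear":[0,0,0.015],"delta_rot":[0,0,0]},{"gripper":1,"linear":[0,0,0.04],"delta_rot":[0,0,0]},{"gripper":1,"linear":[0.005,0.03,0.04],"delta_rot":[0,0,0]},{"gripper":1,"linear":[0.012,0.075,0.04],"delta_rot":[0,0,0]},{"gripper":1,"linear":[0.019,0.12,0.04],"delta_rot":[0,0,0]},{"gripper":1,"linear":[0.027,0.165,0.04],"delta_rot":[0,0,0]},{"gripper":1,"linear":[0.032,0.195,0.04],"delta_rot":[0,0,0]},{"gripper":1,"linear":[0.034,0.21,0.04],"delta_rot":[0,0,0]}]'

```text
clock: 8.2
position: [0.5063, 0.0381, 0.0855]
ee_rot: [0.0, -0.001, 1.0, 0.001]
contact_force: [0.1, -1.0, -3.7]
width: 0.0598
gripper_force: 44.6
```

Call:
send_rows --increments '[{"gripper":1,"linear":[0,0,0],"delta_rot":[0,0,0]},{"gripper":1,"linear":[0,0,-0.015],"delta_rot":[0,0,0]},{"gripper":1,"linear":[0,0,-0.03],"delta_rot":[0,0,0]},{"gripper":1,"linear":[0,0,-0.037],"delta_rot":[0,0,0]},{"gripper":1,"linear":[0,0,-0.04],"delta_rot":[0,0,0]},{"gripper":1,"linear":[0,0,-0.04],"delta_rot":[0,0,0]}]'

```text
clock: 8.8
position: [0.5053, 0.0345, 0.0472]
ee_rot: [-0.001, 0.0, 1.0, -0.0]
contact_force: [-6.0, 0.2, 12.2]
width: 0.06
gripper_force: 45.7
```

Call:
send_rows --increments '[{"gripper":-1,"linear":[0,0,0],"delta_rot":[0,0,0]},{"gripper":-1,"linear":[0,0,0],"delta_rot":[0,0,0]},{"gripper":-1,"linear":[0,0,0],"delta_rot":[0,0,0]},{"gripper":-1,"linear":[0,0,0],"delta_rot":[0,0,0]},{"gripper":-1,"linear":[0,0,0],"delta_rot":[0,0,0]},{"gripper":-1,"linear":[0,0,0.03],"delta_rot":[0,0,0]},{"gripper":-1,"linear":[0,0,0.07],"delta_rot":[0,0,0]},{"gripper":-1,"linear":[0,0,0.1],"delta_rot":[0,0,0]}]'

```text
clock: 9.6
position: [0.5068, 0.0352, 0.147]
ee_rot: [0.0, -0.0, 1.0, 0.0]
contact_force: [1.4, -0.0, 0.7]
width: 0.0852
gripper_force: 0.0
```

Call:
send_rows --increments '[{"gripper":-1,"linear":[-0.041,0.166,0],"delta_rot":[0,0,0]},{"gripper":-1,"linear":[-0.041,0.166,0],"delta_rot":[0,0,0]},{"gripper":-1,"linear":[-0.041,0.166,0],"delta_rot":[0,0,0]},{"gripper":-1,"linear":[-0.041,0.166,0],"delta_rot":[0,0,0]},{"gripper":-1,"linear":[-0.041,0.166,0],"delta_rot":[0,0,0]},{"gripper":-1,"linear":[-0.041,0.166,0],"delta_rot":[0,0,0]}]'

```text
clock: 10.2
position: [0.4653, 0.2012, 0.1451]
ee_rot: [-0.0, -0.001, 1.0, -0.0]
contact_force: [0.1, -0.5, 0.5]
width: 0.0858
gripper_force: 0.0
```

Call:
send_rows --increments '[{"gripper":-1,"linear":[0,0,-0.02],"delta_rot":[0,0,0]},{"gripper":-1,"linear":[0,0,-0.05],"delta_rot":[0,0,0]},{"gripper":-1,"linear":[0,0,-0.08],"delta_rot":[0,0,0]},{"gripper":-1,"linear":[0,0,-0.1],"delta_rot":[0,0,0]},{"gripper":-1,"linear":[0,0,-0.1],"delta_rot":[0,0,0]},{"gripper":-1,"linear":[0,0,-0.1],"delta_rot":[0,0,0]}]'

```text
clock: 10.8
position: [0.466, 0.2001, 0.0454]
ee_rot: [-0.0, 0.001, 1.0, -0.0]
contact_force: [0.9, 0.1, -0.7]
width: 0.0856
gripper_force: 0.0
```

Call:
send_rows --increments '[{"gripper":1,"linear":[0,0,0],"delta_rot":[0,0,0]},{"gripper":1,"linear":[0,0,0],"delta_rot":[0,0,0]},{"gripper":1,"linear":[0,0,0],"delta_rot":[0,0,0]},{"gripper":1,"linear":[0,0,0],"delta_rot":[0,0,0]},{"gripper":1,"linear":[0,0,0],"delta_rot":[0,0,0]},{"gripper":1,"linear":[0,0,0],"delta_rot":[0,0,0]},{"gripper":1,"linear":[0,0,0],"delta_rot":[0,0,0]},{"gripper":1,"linear":[0,0,0],"delta_rot":[0,0,0]}]'

```text
clock: 11.6
position: [0.4667, 0.2011, 0.0469]
ee_rot: [0.002, -0.0, 1.0, 0.0]
contact_force: [0.8, -2.6, 6.2]
width: 0.0592
gripper_force: 42.7
```

Call:
send_rows --increments '[{"gripper":1,"linear":[0,0,0.015],"delta_rot":[0,0,0]},{"gripper":1,"linear":[0,0,0.045],"delta_rot":[0,0,0]},{"gripper":1,"linear":[0,0,0.085],"delta_rot":[0,0,0]},{"gripper":1,"linear":[0,0,0.115],"delta_rot":[0,0,0]},{"gripper":1,"linear":[0,0,0.13],"delta_rot":[0,0,0]},{"gripper":1,"linear":[0,0,0.13],"delta_rot":[0,0,0]}]'

```text
clock: 12.2
position: [0.4668, 0.2017, 0.1778]
ee_rot: [0.003, -0.0, 1.0, 0.001]
contact_force: [0.3, 0.2, -3.2]
width: 0.0588
gripper_force: 44.4
```

Call:
send_rows --increments '[{"gripper":1,"linear":[0,-0.02,0],"delta_rot":[0,0,0]},{"gripper":1,"linear":[0,-0.06,0],"delta_rot":[0,0,0]},{"gripper":1,"linear":[0.001,-0.105,0],"delta_rot":[0,0,0]},{"gripper":1,"linear":[0.001,-0.15,0],"delta_rot":[0,0,0]},{"gripper":1,"linear":[0.002,-0.195,0],"delta_rot":[0,0,0]},{"gripper":1,"linear":[0.002,-0.24,0],"delta_rot":[0,0,0]},{"gripper":1,"linear":[0.003,-0.285,0],"delta_rot":[0,0,0]},{"gripper":1,"linear":[0.003,-0.33,0],"delta_rot":[0,0,0]}]'

```text
clock: 13.0
position: [0.4672, -0.1301, 0.1738]
ee_rot: [-0.001, -0.0, 1.0, 0.001]
contact_force: [0.6, 0.2, -3.4]
width: 0.0589
gripper_force: 44.5
```

Call:
send_rows --increments '[{"gripper":1,"linear":[0,-0.035,0],"delta_rot":[0,0,0]},{"gripper":1,"linear":[0,-0.052,0],"delta_rot":[0,0,0]},{"gripper":1,"linear":[0,-0.052,-0.03],"delta_rot":[0,0,0]},{"gripper":1,"linear":[0,-0.052,-0.07],"delta_rot":[0,0,0]},{"gripper":1,"linear":[0,-0.052,-0.105],"delta_rot":[0,0,0]},{"gripper":1,"linear":[0,-0.052,-0.12],"delta_rot":[0,0,0]},{"gripper":1,"linear":[0,-0.052,-0.127],"delta_rot":[0,0,0]},{"gripper":1,"linear":[0,-0.052,-0.127],"delta_rot":[0,0,0]}]'

```text
clock: 13.8
position: [0.4672, -0.1801, 0.0477]
ee_rot: [-0.001, -0.0, 1.0, 0.001]
contact_force: [0.5, -0.3, -3.2]
width: 0.059
gripper_force: 44.7
```

Call:
send_rows --increments '[{"gripper":1,"linear":[0,0,-0.002],"delta_rot":[0,0,0]},{"gripper":1,"linear":[0,0,-0.003],"delta_rot":[0,0,0]},{"gripper":1,"linear":[0,0,-0.003],"delta_rot":[0,0,0]}]'

```text
clock: 14.1
position: [0.4684, -0.1808, 0.0469]
ee_rot: [0.0, -0.0, 1.0, -0.0]
contact_force: [-3.2, 0.4, 11.6]
width: 0.059
gripper_force: 45.8
```

Call:
send_rows --increments '[{"gripper":-1,"linear":[0,0,0],"delta_rot":[0,0,0]},{"gripper":-1,"linear":[0,0,0],"delta_rot":[0,0,0]},{"gripper":-1,"linear":[0,0,0],"delta_rot":[0,0,0]},{"gripper":-1,"linear":[0,0,0],"delta_rot":[0,0,0]},{"gripper":-1,"linear":[0,0,0],"delta_rot":[0,0,0]},{"gripper":-1,"linear":[0,0,0.03],"delta_rot":[0,0,0]},{"gripper":-1,"linear":[0,0,0.07],"delta_rot":[0,0,0]},{"gripper":-1,"linear":[0,0,0.1],"delta_rot":[0,0,0]}]'

```text
clock: 14.9
position: [0.4688, -0.1811, 0.147]
ee_rot: [0.0, -0.0, 1.0, -0.0]
contact_force: [0.4, -0.3, 0.6]
width: 0.0854
gripper_force: 0.0
```

Call:
send_rows --increments '[{"gripper":-1,"linear":[0.169,0.179,0],"delta_rot":[0,0,0]},{"gripper":-1,"linear":[0.169,0.179,0],"delta_rot":[0,0,0]},{"gripper":-1,"linear":[0.169,0.179,0],"delta_rot":[0,0,0]},{"gripper":-1,"linear":[0.169,0.179,0],"delta_rot":[0,0,0]},{"gripper":-1,"linear":[0.169,0.179,0],"delta_rot":[0,0,0]},{"gripper":-1,"linear":[0.169,0.179,0],"delta_rot":[0,0,0]},{"gripper":-1,"linear":[0.169,0.179,0],"delta_rot":[0,0,0]},{"gripper":-1,"linear":[0.169,0.179,0],"delta_rot":[0,0,0]}]'

```text
clock: 15.7
position: [0.6363, -0.0025, 0.1449]
ee_rot: [-0.001, 0.0, 1.0, -0.0]
contact_force: [-0.4, -0.7, 0.3]
width: 0.0854
gripper_force: 0.0
```

Run:
```python
from rig import get_state, optics
import cv2,pickle
from geo import *
s=get_state();print(s['clock'],s['position'])
d={n:optics.get_image(n) for n in('scene','top')}
pickle.dump(d,open('v2.pkl','wb'))
t=cv2.resize(d['top']['pixels'][140:270,180:360],None,fx=2.2,fy=4,interpolation=cv2.INTER_CUBIC)
t=cv2.resize(d['top']['pixels'][185:260,290:360],None,fx=5,fy=5,interpolation=cv2.INTER_CUBIC)
s=cv2.resize(d['scene']['pixels'][150:300,190:330],None,fx=3,fy=3,interpolation=cv2.INTER_CUBIC)
t=cv2.copyMakeBorder(t,0,450-t.shape[0],0,0,cv2.BORDER_CONSTANT)
cv2.imwrite('pics/a3.png',np.hstack([s,t]));print(s.shape,t.shape)
```

```text
15.7 [ 0.63632404 -0.00253947  0.14485768]
(450, 420, 3) (450, 350, 3)
```

View pics/a3.png

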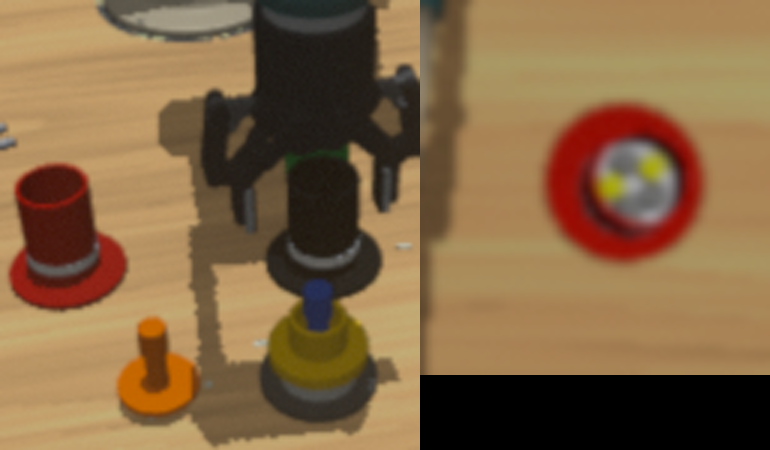

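The red jar now stands central on the red mat, with its rim at (52,186) in the scene crop. The black jar stands upright on the black mat at (322,210), and the fingers straddle the lid's knob (318,290). I'll descend on the knob.

Call:
send_rows --increments '[{"gripper":-1,"linear":[0,0.001,-0.02],"delta_rot":[0,0,0]},{"gripper":-1,"linear":[0,0.001,-0.045],"delta_rot":[0,0,0]},{"gripper":-1,"linear":[0,0.001,-0.065],"delta_rot":[0,0,0]},{"gripper":-1,"linear":[0,0.001,-0.074],"delta_rot":[0,0,0]},{"gripper":-1,"linear":[0,0.001,-0.074],"delta_rot":[0,0,0]},{"gripper":-1,"linear":[0,0.001,-0.074],"delta_rot":[0,0,0]},{"gripper":-1,"linear":[0,0.001,-0.074],"delta_rot":[0,0,0]}]'

```text
clock: 16.5
position: [0.6383, -0.0012, 0.0727]
ee_rot: [0.001, 0.0, 1.0, -0.0]
contact_force: [0.1, 0.8, -0.7]
width: 0.0855
gripper_force: 0.0
```

Run:
```python
from geo import *
import pickle
d=pickle.load(open('v2.pkl','rb'))
f=lambda u,v:((u+.5)/3-.5+190,(v+.5)/3-.5+150)
print('red rim scene',onz(d['scene'],f(52,186),.09),'red mat',onz(d['scene'],f(68,270),.006))
g=lambda u,v:((u-420+.5)/5-.5+290,(v+.5)/5-.5+185)
print('rim top',onz(d['top'],g(633,184),.09),'mat',onz(d['top'],g(625,182),.006))
```

```text
red rim scene [ 0.46965068 -0.18279385] red mat [ 0.47683407 -0.18162392]
rim top [ 0.45956819 -0.17487598] mat [ 0.46740149 -0.1791988 ]
```

Call:
send_rows --increments '[{"gripper":-1,"linear":[0,0,-0.003],"delta_rot":[0,0,0]},{"gripper":1,"linear":[0,0,-0.003],"delta_rot":[0,0,0]},{"gripper":1,"linear":[0,0,-0.003],"delta_rot":[0,0,0]},{"gripper":1,"linear":[0,0,-0.003],"delta_rot":[0,0,0]},{"gripper":1,"linear":[0,0,-0.003],"delta_rot":[0,0,0]},{"gripper":1,"linear":[0,0,-0.003],"delta_rot":[0,0,0]},{"gripper":1,"linear":[0,0,-0.003],"delta_rot":[0,0,0]},{"gripper":1,"linear":[0,0,-0.003],"delta_rot":[0,0,0]}]'

```text
clock: 17.3
position: [0.6375, -0.0009, 0.0684]
ee_rot: [0.0, -0.0, 1.0, -0.0]
contact_force: [0.2, 0.1, 1.7]
width: 0.0206
gripper_force: 39.1
```

Call:
send_rows --increments '[{"gripper":1,"linear":[0,0,0],"delta_rot":[0,0,0]},{"gripper":1,"linear":[0,0,0],"delta_rot":[0,0,0]},{"gripper":1,"linear":[0,0,0],"delta_rot":[0,0,0]}]'

```text
clock: 17.6
position: [0.6375, -0.0009, 0.0685]
ee_rot: [0.0, -0.0, 1.0, -0.0]
contact_force: [-0.4, -0.8, 1.7]
width: 0.0206
gripper_force: 39.1
```

Call:
send_rows --increments '[{"gripper":1,"linear":[0,0,0.005],"delta_rot":[0,0,0]},{"gripper":1,"linear":[0,0,0.015],"delta_rot":[0,0,0]},{"gripper":1,"linear":[0,0,0.03],"delta_rot":[0,0,0]},{"gripper":1,"linear":[0,0,0.05],"delta_rot":[0,0,0]},{"gripper":1,"linear":[0,0,0.07],"delta_rot":[0,0,0]},{"gripper":1,"linear":[0,0,0.09],"delta_rot":[0,0,0]},{"gripper":1,"linear":[0,0,0.1],"delta_rot":[0,0,0]},{"gripper":1,"linear":[0,0,0.1],"delta_rot":[0,0,0]}]'

```text
clock: 18.4
position: [0.6385, -0.0009, 0.1703]
ee_rot: [0.002, -0.0, 1.0, -0.0]
contact_force: [0.1, 0.1, -1.9]
width: 0.0206
gripper_force: 39.2
```

Call:
send_rows --increments '[{"gripper":1,"linear":[-0.004,-0.004,0],"delta_rot":[0,0,0]},{"gripper":1,"linear":[-0.014,-0.014,0],"delta_rot":[0,0,0]},{"gripper":1,"linear":[-0.028,-0.03,0],"delta_rot":[0,0,0]},{"gripper":1,"linear":[-0.045,-0.048,0],"delta_rot":[0,0,0]},{"gripper":1,"linear":[-0.062,-0.066,0],"delta_rot":[0,0,0]},{"gripper":1,"linear":[-0.079,-0.084,0],"delta_rot":[0,0,0]},{"gripper":1,"linear":[-0.096,-0.102,0],"delta_rot":[0,0,0]},{"gripper":1,"linear":[-0.113,-0.12,0],"delta_rot":[0,0,0]}]'

```text
clock: 19.2
position: [0.5218, -0.1218, 0.1672]
ee_rot: [-0.001, 0.0, 1.0, 0.0]
contact_force: [-0.5, -0.2, -1.3]
width: 0.0207
gripper_force: 39.2
```

Call:
send_rows --increments '[{"gripper":1,"linear":[-0.017,-0.018,0],"delta_rot":[0,0,0]},{"gripper":1,"linear":[-0.033,-0.036,0],"delta_rot":[0,0,0]},{"gripper":1,"linear":[-0.046,-0.05,0],"delta_rot":[0,0,0]},{"gripper":1,"linear":[-0.054,-0.058,0],"delta_rot":[0,0,0]},{"gripper":1,"linear":[-0.0565,-0.06,0],"delta_rot":[0,0,0]},{"gripper":1,"linear":[-0.0565,-0.06,-0.005],"delta_rot":[0,0,0]},{"gripper":1,"linear":[-0.0565,-0.06,-0.015],"delta_rot":[0,0,0]},{"gripper":1,"linear":[-0.0565,-0.06,-0.02],"delta_rot":[0,0,0]}]'

```text
clock: 20.0
position: [0.4677, -0.1799, 0.1469]
ee_rot: [-0.001, -0.001, 1.0, 0.001]
contact_force: [-0.4, 0.8, -1.2]
width: 0.0206
gripper_force: 39.3
```

Run:
```python
from rig import get_state, optics
import cv2,pickle
from geo import *
s=get_state();p=s['position'];print(s['clock'],p)
d={n:optics.get_image(n) for n in('scene','top')}
pickle.dump(d,open('v3.pkl','wb'))
s=cv2.resize(d['scene']['pixels'][150:260,170:270],None,fx=5,fy=5,interpolation=cv2.INTER_CUBIC)
cv2.imwrite('pics/a4.png',s)
```

```text
20.0 [ 0.46769388 -0.17994203  0.14689899]
```

View pics/a4.png

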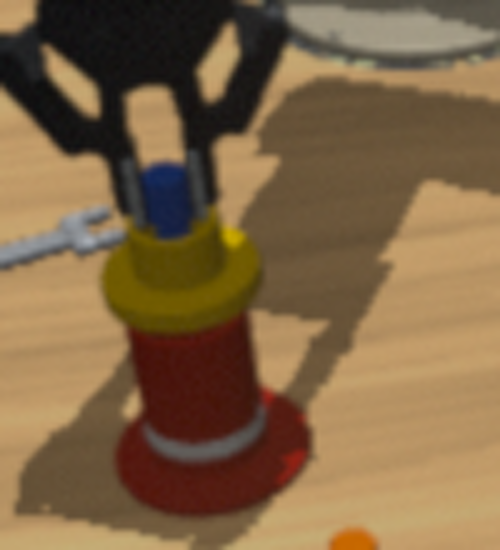

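The view shows the lid level, the cover nested (plate at 103–262, row 280) and the assembly just above the red jar's mouth. I'll lower it slowly and watch the force.

Call:
send_rows --increments '[{"gripper":1,"linear":[0.0005,-0.001,-0.002],"delta_rot":[0,0,0]},{"gripper":1,"linear":[0.0005,-0.001,-0.005],"delta_rot":[0,0,0]},{"gripper":1,"linear":[0.0005,-0.001,-0.008],"delta_rot":[0,0,0]},{"gripper":1,"linear":[0.0005,-0.001,-0.01],"delta_rot":[0,0,0]},{"gripper":1,"linear":[0.0005,-0.001,-0.012],"delta_rot":[0,0,0]},{"gripper":1,"linear":[0.0005,-0.001,-0.012],"delta_rot":[0,0,0]}]'

```text
clock: 20.7
position: [0.4679, -0.1817, 0.136]
ee_rot: [-0.001, -0.0, 1.0, 0.0]
contact_force: [0.2, 0.5, -0.9]
width: 0.0203
gripper_force: 39.3
```

Call:
send_rows --increments '[{"gripper":1,"linear":[0,0,-0.0015],"delta_rot":[0,0,0]},{"gripper":1,"linear":[0,0,-0.003],"delta_rot":[0,0,0]},{"gripper":1,"linear":[0,0,-0.0045],"delta_rot":[0,0,0]},{"gripper":1,"linear":[0,0,-0.006],"delta_rot":[0,0,0]},{"gripper":1,"linear":[0,0,-0.006],"delta_rot":[0,0,0]}]'

```text
clock: 21.2
position: [0.4681, -0.1817, 0.1299]
ee_rot: [-0.0, -0.0, 1.0, 0.0]
contact_force: [-1.5, -0.2, -1.3]
width: 0.0207
gripper_force: 39.3
```

Call:
send_rows --increments '[{"gripper":1,"linear":[0,0,-0.001],"delta_rot":[0,0,0]},{"gripper":1,"linear":[0,0,-0.002],"delta_rot":[0,0,0]},{"gripper":1,"linear":[0,0,-0.002],"delta_rot":[0,0,0]},{"gripper":1,"linear":[0,0,-0.002],"delta_rot":[0,0,0]}]'

```text
clock: 21.6
position: [0.468, -0.1815, 0.1287]
ee_rot: [-0.0, -0.0, 1.0, 0.0]
contact_force: [-4.2, 2.2, 5.1]
width: 0.0205
gripper_force: 39.9
```

Call:
send_rows --increments '[{"gripper":-1,"linear":[0,0,0],"delta_rot":[0,0,0]},{"gripper":-1,"linear":[0,0,0],"delta_rot":[0,0,0]},{"gripper":-1,"linear":[0,0,0],"delta_rot":[0,0,0]},{"gripper":-1,"linear":[0,0,0],"delta_rot":[0,0,0]},{"gripper":-1,"linear":[0,0,0],"delta_rot":[0,0,0]},{"gripper":-1,"linear":[0,0,0],"delta_rot":[0,0,0]},{"gripper":-1,"linear":[0,0,0],"delta_rot":[0,0,0]},{"gripper":-1,"linear":[0,0,0],"delta_rot":[0,0,0]}]'

```text
clock: 22.4
position: [0.4685, -0.1818, 0.1283]
ee_rot: [0.0, -0.0, 1.0, 0.0]
contact_force: [0.5, 0.2, -0.0]
width: 0.0854
gripper_force: 0.0
```

Run:
```python
from rig import get_state, optics
import cv2,pickle
s=get_state();print(s['clock'],s['position'],s['width'],s['contact_force'])
d={n:optics.get_image(n) for n in('scene','top')}
pickle.dump(d,open('v4.pkl','wb'))
cv2.imwrite('pics/a5.png',cv2.resize(d['scene']['pixels'][150:260,170:270],None,fx=5,fy=5,interpolation=cv2.INTER_CUBIC))
```

```text
22.4 [ 0.46846702 -0.18184833  0.12829406] 0.08536383059155213 [ 0.5402994   0.19108838 -0.00603018]
```

View pics/a5.png

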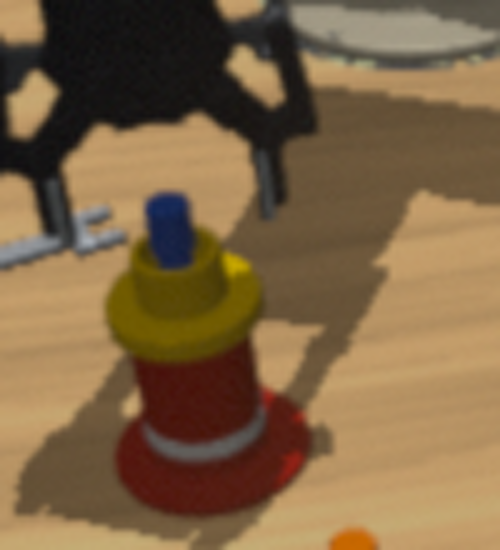

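The lid sits level on the red jar with the cover still nested (plate at 107–263, row 310), and the fingers are open and clear. Next I lower to the collar and grip it.

Call:
send_rows --increments '[{"gripper":-1,"linear":[0,0,-0.006],"delta_rot":[0,0,0]},{"gripper":-1,"linear":[0,0,-0.014],"delta_rot":[0,0,0]},{"gripper":-1,"linear":[0,0,-0.022],"delta_rot":[0,0,0]},{"gripper":-1,"linear":[0,0,-0.025],"delta_rot":[0,0,0]},{"gripper":-1,"linear":[0,0,-0.025],"delta_rot":[0,0,0]},{"gripper":-1,"linear":[0,0,-0.025],"delta_rot":[0,0,0]}]'

```text
clock: 23.1
position: [0.4685, -0.1819, 0.1032]
ee_rot: [-0.0, -0.0, 1.0, 0.0]
contact_force: [-0.0, 0.1, -0.2]
width: 0.0853
gripper_force: 0.0
```

Call:
send_rows --increments '[{"gripper":1,"linear":[0,0,0],"delta_rot":[0,0,0]},{"gripper":1,"linear":[0,0,0],"delta_rot":[0,0,0]},{"gripper":1,"linear":[0,0,0],"delta_rot":[0,0,0]},{"gripper":1,"linear":[0,0,0],"delta_rot":[0,0,0]},{"gripper":1,"linear":[0,0,0],"delta_rot":[0,0,0]},{"gripper":1,"linear":[0,0,0],"delta_rot":[0,0,0]},{"gripper":1,"linear":[0,0,0],"delta_rot":[0,0,0]},{"gripper":1,"linear":[0,0,0],"delta_rot":[0,0,0]}]' --newtons 40

```text
clock: 23.9
position: [0.4688, -0.182, 0.1038]
ee_rot: [0.0, -0.0, 1.0, -0.0]
contact_force: [0.4, 0.4, 5.8]
width: 0.0421
gripper_force: 41.2
```

Call:
send_rows --increments '[{"gripper":1,"linear":[0,0,0.003],"delta_rot":[0,0,0]},{"gripper":1,"linear":[0,0,0.008],"delta_rot":[0,0,0]},{"gripper":1,"linear":[0,0,0.014],"delta_rot":[0,0,0]},{"gripper":1,"linear":[0,0,0.022],"delta_rot":[0,0,0]},{"gripper":1,"linear":[0,0,0.032],"delta_rot":[0,0,0]},{"gripper":1,"linear":[0,0,0.042],"delta_rot":[0,0,0]},{"gripper":1,"linear":[0,0,0.052],"delta_rot":[0,0,0]},{"gripper":1,"linear":[0,0,0.062],"delta_rot":[0,0,0]}]'

```text
clock: 24.7
position: [0.4685, -0.1819, 0.1664]
ee_rot: [0.0, -0.0, 1.0, -0.0]
contact_force: [-0.3, 0.1, -1.5]
width: 0.0421
gripper_force: 40.6
```

Call:
send_rows --increments '[{"gripper":1,"linear":[0,0,0.012],"delta_rot":[0,0,0]},{"gripper":1,"linear":[0,0,0.024],"delta_rot":[0,0,0]},{"gripper":1,"linear":[0,0,0.034],"delta_rot":[0,0,0]},{"gripper":1,"linear":[0,0,0.038],"delta_rot":[0,0,0]},{"gripper":1,"linear":[0,0,0.038],"delta_rot":[0,0,0]},{"gripper":1,"linear":[0,0,0.038],"delta_rot":[0,0,0]},{"gripper":1,"linear":[0,0,0.038],"delta_rot":[0,0,0]}]'

```text
clock: 25.4
position: [0.468, -0.1816, 0.2027]
ee_rot: [-0.001, -0.0, 1.0, 0.0]
contact_force: [0.2, 0.3, -0.6]
width: 0.0421
gripper_force: 40.6
```

Run:
```python
from rig import get_state, optics
import cv2,pickle
s=get_state();print(s['clock'],s['position'],s['width'],s['contact_force'])
d={n:optics.get_image(n) for n in('scene','top')}
pickle.dump(d,open('v5.pkl','wb'))
a=cv2.resize(d['scene']['pixels'][130:260,170:270],None,fx=4,fy=4,interpolation=cv2.INTER_CUBIC)
b=cv2.resize(d['scene']['pixels'][140:310,0:460],(400,148),interpolation=cv2.INTER_AREA)
cc=cv2.resize(d['top']['pixels'],(400,300));b=np.vstack([b,cc,np.zeros((72,400,3),np.uint8)]) if 0 else cv2.copyMakeBorder(cv2.vconcat([b,cc]),0,72,0,0,cv2.BORDER_CONSTANT)
cv2.imwrite('pics/a6.png',cv2.hconcat([a,b]))
```

```text
25.4 [ 0.46802039 -0.18163755  0.20269918] 0.04208102073925811 [ 0.19117655  0.25885869 -0.60708388]
```

View pics/a6.png

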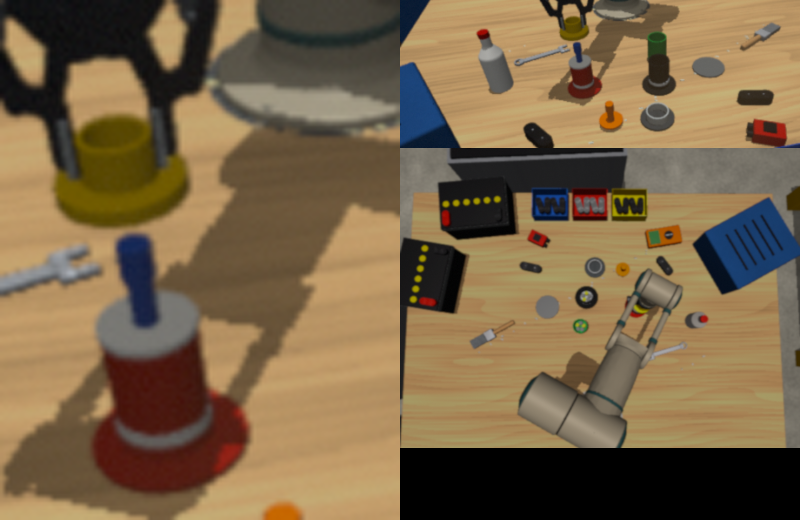

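The cover hangs level (plate at 55–188, row 185) well above the knob top (135,243). The white inner lid is seated on the red jar on the red mat, the black jar is on the black mat, and the other things are where they were. Handing in.

```bash
python3 -c "
from rig import sign_off
print(sign_off())"
```

```text
the job is handed in; nothing more can be done
None
```

The job is handed in at 25.4 s on the robot's clock: the jars are swapped, the inner lid is seated on the red jar, and the yellow cover is held level above it, clear of the knob.

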